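# Tip the chew block holes-up

### The job

Two pine blocks stand on edge in the pantry cupboard; one of them, the chew block, has two round treat holes drilled in one broad side. Tip the chew block a quarter turn over its lower edge, about where it stands and without lifting it off the surface, so that it lies flat with the holes facing straight up, ready to be filled. Leave the plain block, the glass canister and the steel bowl where they are.

Things in the scene. Friction and masses are not known exactly. Their poses are not given: they have to be found in the camera images.
- chew_block: Pine block, 55 mm thick (x) x 100 wide (y) x 90 tall (z), 0.25 kg, with two 36 mm round holes 25 mm deep side by side in one broad face; origin at its centre, x axis out of the holed face. Starts on edge, z up, holes facing world +x within 45 degrees. It tips against its x axis, over the bottom edge of the plain face, if pushed level in the top 20 mm of the holed face; falls flat past 31 degrees.
- plain_block: Pine block of the same wood and size (55 x 100 x 90 mm along x, y, z) without any holes, standing in the same way; origin at its centre, z axis up. Not to be disturbed. Which of the two blocks stands on the left and which on the right varies.
- canister: Empty glass pellet canister with a ribbed steel screw lid, upright, 100 mm across and 130 mm tall, about 0.6 kg; origin at the centre of its underside, z up. It stands further from the robot than the blocks. Not to be disturbed.
- bowl: Open steel feeding bowl, 150 mm across the rim and 50 mm tall, about 0.25 kg; origin at the centre of its underside, z up. It stands to the robot's left of the blocks. Not to be disturbed.
Mind the look-alikes: they are no part of the job. Leave any purple or red look-alike of the chew_block alone.

How it is judged:
At the end, for the whole second after the job is handed in: The chew block lies flat on the work surface, its holed face up within 10 degrees and its centre below 35 mm, at rest, its centre no more than 150 mm from where it started (the quarter turn itself moves it about 75 mm) (angle between chew_block's own x axis and vertical below 0.17 rad and height (world z) of chew_block below 0.035 m and distance of chew_block from where it was at the start of the episode below 0.15 m and linear speed of chew_block below 0.02 m/s and angular speed of chew_block below 0.1 rad/s); the robot touches nothing.
It fails at once if the chew block is lifted off the surface (its centre more than 85 mm up; tipping alone raises it to about 53 mm) (height (world z) of chew_block above 0.085 m).
It fails at once if the plain block is moved by more than 20 mm (distance of plain_block from where it was at the start of the episode above 0.02 m).
It fails at once if the canister is moved by more than 20 mm (distance of canister from where it was at the start of the episode above 0.02 m).
It fails at once if the bowl is moved by more than 20 mm (distance of bowl from where it was at the start of the episode above 0.02 m).
It also fails if it takes over 29 s, if anything falls off the work surface, if the arm or the gripper's body presses on something with over 40 N, if the wrist force passes 120 N, or if a joint passes its speed limit or range.

### The arm

A 7-joint arm with a two-finger parallel gripper is mounted at the origin on the work surface. World frame = base frame: x ahead of the robot, y to its left, z up, the work surface at z = 0. Lengths are in m, angles in rad, forces in N, time in s.
With the tool pointing down it reaches from about 0.4 to 0.85 m from the base axis. Payload 4.5 kg.
Tool frame: the origin (TCP) lies on the centre line of the jaws, within the pads' length; the fingertips stand 17 mm ahead of it and the grasp point (between the pads) lies 2 mm behind it (r.tip_reach is the distance from the TCP to the fingertips, in m); z points along the fingers, y is the line along which they close (so a half turn about z gives the same grasp; the last joint's range is limited). The gripper opens to 88 mm and grips with 3 to 60 N. Pads are 18 mm wide; open, the fingers measure 123 mm over their backs; the gripper's body (75 mm by 187 mm) begins 45 mm behind the grasp point.
Start: joints at [1.23, 0.689, -0.195, 1.565, 0.157, 0.902, -0.215], TCP at [0.229, -0.582, 0.256] pointing down, gripper open.
Joint ranges: [-3.01, 3.01], [-0.46, 2.08], [-1.47, 1.51], [0.13, 2.56], [-1, 4.14], [0.04, 2.09], [-2.66, 2.66]. Speed limits (rad/s): [2.57, 2.57, 3.14, 3.14, 3.14, 3.14, 3.14].

### API

Orientations are given as a unit quaternion [x, y, z, w].
In Python, from plant import r gives the robot as it stands.
- The arm moves only by the tool step_arm, never from a script. Its argument "steps" is a list of rows, each a list of 7 numbers: the shift along the tool's x, y, z in cm, then the turn, a rotation vector about the tool's x, y, z in degrees, then the gripper's target within -1 to 1 (shut at 1, half-way at 0, fully open at -1). A call has 1 to 8 rows; each row shifts and turns the commanded pose from where the row before left it, along the tool's axes as they then stand; what a row does not reach is not made up. A row lasts 1/8 s, in which the tool goes at most 62.5 mm and 10.7 degrees, less where a joint would pass 70% of its speed; a pose out of reach is approached as far as the arm can. A call with a gripper value outside its range is refused whole. The fingers move at their own pace and stop on an object; "force" is the grip in N (left out, the last holds). Time passes only in rows, so rows that do not move let the fingers close. It gives the time, the measured TCP pose, the force, the opening and the grip force at its end, in the units of the state.
- r.get_state(): the state, without advancing time (a new reading comes with each control period).
- r.snapshot(name): name is "side" or "top" or "wrist"; returns a dict with "pixels" (480x640x3 uint8, red, green, blue), "fx", "fy", "cx", "cy" (pixels), "dist_coeffs" ([k1, k2, p1, p2, k3] as OpenCV has them; the pictures are not rectified), "cam_to_world" (4x4, takes a point from camera to world coordinates). Camera axes: x right, y down, z forward; pixel columns grow to the right and rows downward; lengths in m; the calibration is good to about 2 mm. A picture is of the moment at which its call begins. There is no depth.
- r.finish_job(): hands the job in; it is judged then, once.
The state is a dict: "clock": time; "q": joint angles; "qd": joint speeds; "joint_torque": joint torques, N m; "tool_pos": TCP position; "eef_rot": TCP orientation; "contact_force": force on the tool from outside, world axes, zero at the start; "moment": the same for the moment, N m; "opening": opening from 0.0 (shut) to 1.0 (fully open); "finger_force": force on a finger pad.
Only numpy, scipy, OpenCV 4.12 (cv2) and the standard library are available. Lean on these libraries where they do the work, as an engineer would, in place of code of your own. Each camera call takes 0.05 s, during which the arm holds its last target. There are 200 camera calls.

## Working session

There is one attempt and no reset: what is moved stays moved. The work goes in short steps, Python scripts to look and compute and a tool call to move; the robot and the scene stay as the last step left them, time stands still between calls to the robot, and variables do not carry over. Pictures are saved under pics/ and viewed, at most 10 in all, crops included, and the job is handed in when it is done.

Besides the shell and the picture viewer there is one more tool, called in YAML: its name, and indented under it one key for each argument. step_arm: Moves the arm, as the interface text tells. Its arguments: {"type":"object","properties":{"steps":{"type":"array","items":{"type":"array","items":{"type":"number"}}},"force":{"type":"number"}},"required":["steps"]}

```bash
mkdir -p pics
python3 - <<'E'
from plant import r
import cv2
for n in("top","side"):
    s=r.snapshot(n); cv2.imwrite(f"pics/{n}0.png",s["pixels"][:,:,::-1])
    print(n,s["fx"],s["dist_coeffs"],s["cam_to_world"])
s=r.get_state();print(s["clock"],s["tool_pos"],s["eef_rot"],s["opening"])
E
```

```text
top 468.3775715757604 [-0.0674098  0.         0.         0.         0.       ] [[-0.02925477 -0.9941407   0.10405969  0.49704813]
 [-0.99954426  0.0298704   0.00436231  0.11038261]
 [-0.00744506 -0.10388464 -0.99456149  1.15984246]
 [ 0.          0.          0.          1.        ]]
side 498.42428370532616 [-0.13317409  0.          0.          0.          0.        ] [[-0.85604655 -0.28254867  0.4328401   0.14059432]
 [-0.51688837  0.47322914 -0.71335868  0.88322441]
 [-0.003274   -0.83439825 -0.55115229  0.67986533]
 [ 0.          0.          0.          1.        ]]
0.1 [ 0.22855672 -0.5811297   0.25500145] [ 9.82479405e-01  1.86369380e-01 -2.15083685e-04 -7.91797245e-04] 1.0057352782768736
```

View pics/top0.png

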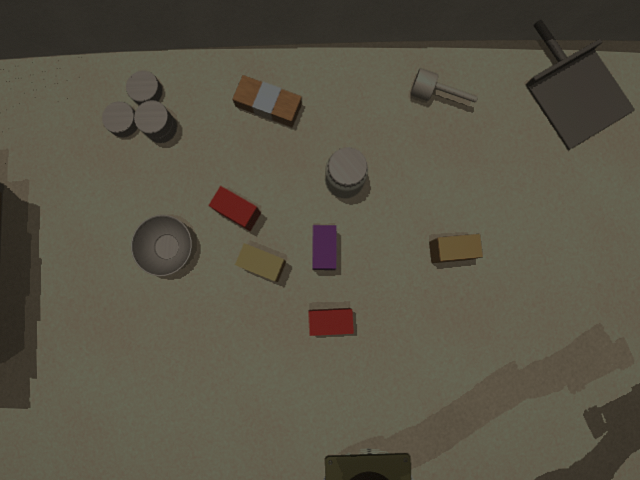

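View pics/side0.png

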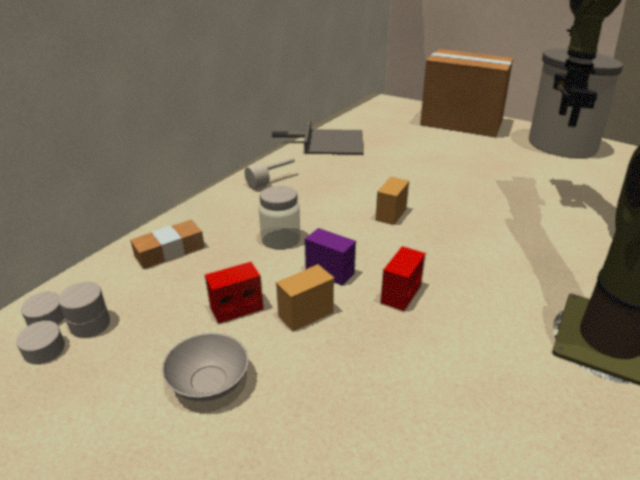

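The top view shows two pine-coloured blocks, a left one at (262,262) and a right one at (457,248). Three red and purple look-alikes stand at (235,207), (324,247) and (331,322), the canister is at (347,170) and the bowl at (163,246). The holes face +x, away from both fixed cameras, so I'll measure both pine blocks and then use the wrist camera.

```bash
cat > h.py <<'E'
import numpy as np,cv2
from plant import r
def ray(s,px,z):
    K=np.array([[s["fx"],0,s["cx"]],[0,s["fy"],s["cy"]],[0,0,1]])
    u=cv2.undistortPoints(np.array(px,float).reshape(-1,1,2),K,np.array(s["dist_coeffs"])).reshape(-1,2)
    T=np.array(s["cam_to_world"]);d=np.c_[u,np.ones(len(u))]@T[:3,:3].T
    return T[:3,3]+d*((z-T[2,3])/d[:,2])[:,None]
def proj(s,P):
    T=np.linalg.inv(np.array(s["cam_to_world"]));K=np.array([[s["fx"],0,s["cx"]],[0,s["fy"],s["cy"]],[0,0,1]])
    return cv2.projectPoints(np.array(P,float).reshape(-1,3),cv2.Rodrigues(T[:3,:3])[0],T[:3,3],K,np.array(s["dist_coeffs"]))[0].reshape(-1,2)
E
python3 - <<'E'
from h import *
s=r.snapshot("top");im=s["pixels"];hsv=cv2.cvtColor(im,cv2.COLOR_RGB2HSV)
for c in[(262,262),(457,248),(235,207),(324,247),(331,322)]:
    print(c,hsv[c[1],c[0]], end=' ')
    px=hsv[c[1],c[0]].astype(int)
    m=((abs(hsv[...,0].astype(int)-px[0])<6)&(abs(hsv[...,1].astype(int)-px[1])<35)&(abs(hsv[...,2].astype(int)-px[2])<22)).astype(np.uint8)
    m=cv2.morphologyEx(m,cv2.MORPH_OPEN,np.ones((3,3)))
    n,l=cv2.connectedComponents(m,connectivity=4); m=(l==l[c[1],c[0]]).astype(np.uint8)
    ct=max(cv2.findContours(m,0,2)[0],key=cv2.contourArea)
    w=ray(s,ct.reshape(-1,2),.09)[:,:2]
    R=cv2.minAreaRect((w*1000).astype(np.float32))
    b=cv2.boxPoints(R);print(m.sum(),R,b.round().tolist())
for c,z in[((347,166),.13),((163,246),.05)]: print(c,ray(s,[c],z).round(3))
w=r.snapshot("wrist");print(w["fx"],np.array(w["cam_to_world"]).round(3).tolist())
st=r.get_state();from scipy.spatial.transform import Rotation as Ro
R=Ro.from_quat(st["eef_rot"]).as_matrix();T=np.array(w["cam_to_world"]);print(R.round(3).tolist());print((R.T@T[:3,:3]).round(3).tolist(),R.T@(T[:3,3]-st["tool_pos"]))
E
```

```text
(262, 262) [ 23 111 101] 1055 ((571.7733764648438, 239.89437866210938), (99.87432098388672, 55.91669464111328), 66.41492462158203) [[526.0, 205.0], [577.0, 183.0], [617.0, 274.0], [566.0, 297.0]]
(457, 248) [ 19 121 101] 991 ((592.003173828125, -223.88232421875), (54.37336730957031, 98.76036071777344), 3.3491415977478027) [[562.0, -176.0], [568.0, -275.0], [622.0, -272.0], [616.0, -173.0]]
(235, 207) [  2 184 100] 955 ((703.2939453125, 300.1559143066406), (98.34032440185547, 53.78795623779297), 58.36685562133789) [[655.0, 272.0], [700.0, 244.0], [752.0, 328.0], [706.0, 356.0]]
(324, 247) [149 115  73] 974 ((601.9622192382812, 89.73080444335938), (50.72144317626953, 99.03841400146484), 88.0443115234375) [[552.0, 66.0], [651.0, 63.0], [652.0, 113.0], [553.0, 117.0]]
(331, 322) [  2 183  99] 1057 ((429.7173156738281, 79.65249633789062), (54.48111343383789, 98.46398162841797), 1.2190393209457397) [[401.0, 128.0], [404.0, 30.0], [458.0, 31.0], [456.0, 129.0]]
(347, 166) [[0.778 0.033 0.13 ]]
(163, 246) [[0.618 0.475 0.05 ]]
417.1627275176272 [[0.366, -0.887, -0.283, 0.302], [-0.931, -0.349, -0.109, -0.552], [-0.002, 0.303, -0.953, 0.384], [0.0, 0.0, 0.0, 1.0]]
[[0.931, 0.366, -0.0], [0.366, -0.931, 0.001], [-0.0, -0.001, -1.0]]
[[-0.0, -0.953, -0.303], [1.0, 0.0, -0.001], [0.001, -0.303, 0.953]] [ 0.07858293 -0.00060312 -0.12892502]
```

step_arm:
  steps:
    - [5, -0.7, 0, 0, 0, 0, 1]
    - [5, -0.7, 0, 0, 0, 0, 1]
    - [5, -0.7, 0, 0, 0, 0, 1]
    - [5, -0.7, 0, 0, 0, 0, 1]
    - [5, -0.7, 0, 0, 0, 0, 1]
    - [5, -0.7, 0, 0, 0, 0, 1]
    - [5, -0.7, 0, 0, 0, 0, 1]
    - [5, -0.7, 0, 0, 0, 0, 1]

```text
clock: 1.2
tool_pos: [0.5817, -0.3821, 0.2555]
eef_rot: [0.982, 0.186, -0.0, -0.0]
contact_force: [0.6, -0.1, -0.2]
opening: 0.117
finger_force: 0.0
```

step_arm:
  steps:
    - [5, -0.6, 0, 0, 0, 0, 1]
    - [5, -0.6, 0, 0, 0, 0, 1]
    - [5, -0.6, 0, 0, 0, 0, 1]
    - [2.5, -0.6, 0, 0, 0, 0, 1]
    - [0, 0, 0, 0, 0, 9, 1]
    - [0, 0, 0, 0, 0, 9, 1]
    - [0, 0, 0, 0, 0, 0, 1]

```text
clock: 2.08
tool_pos: [0.7345, -0.2965, 0.2552]
eef_rot: [1.0, 0.031, -0.001, 0.0]
contact_force: [0.2, 0.6, 0.2]
opening: 0.006
finger_force: 0.0
```

Run:
```python
from h import *
s=r.snapshot("wrist"); cv2.imwrite("pics/w1.png",s["pixels"][:,:,::-1])
print(s["cam_to_world"])
st=r.get_state();print(st["clock"],st["tool_pos"],st["eef_rot"],st["contact_force"])
print(proj(s,[[.616,-.173,.09],[.622,-.272,.09],[.619,-.22,.045],[.577,.183,.09],[.617,.274,.09]]))
```

```text
[[ 6.23404331e-02 -9.50819362e-01 -3.03407666e-01  8.12840981e-01]
 [-9.98054709e-01 -5.95985718e-02 -1.82977803e-02 -2.91141030e-01]
 [-6.84779816e-04  3.03958142e-01 -9.52685142e-01  3.84171735e-01]
 [ 0.00000000e+00  0.00000000e+00  0.00000000e+00  1.00000000e+00]]
2.125 [ 0.73441028 -0.29657071  0.25531007] [ 9.99493839e-01  3.18098609e-02 -4.44602333e-04  1.79171990e-05] [-0.68145114  0.46835511 -0.6157481 ]
[[ 154.1306633   353.18124331]
 [ 275.13665193  354.13648302]
 [ 222.59133919  326.31817046]
 [-222.69180676  359.35411322]
 [-313.64882784  310.95609238]]
```

View pics/w1.png

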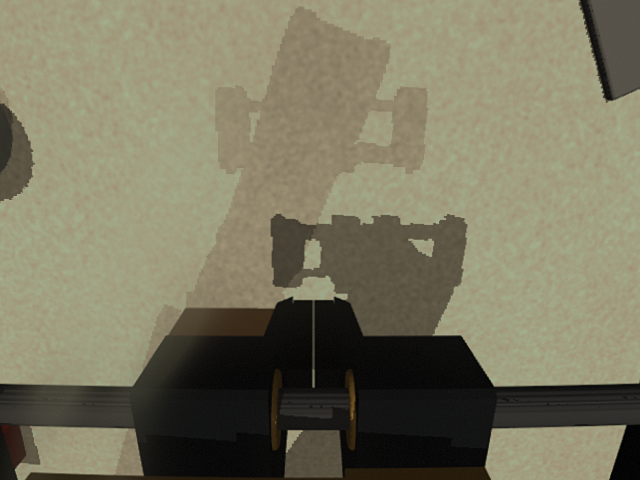

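The visible part of the right block's far face, at (175–270, 308–335), looks plain, but the gripper hides some of it. I'll move to between the two blocks and tilt the wrist so the camera sees both far faces.

step_arm:
  steps:
    - [0, -6, 0, 0, 0, 0, 1]
    - [0, -6, 0, 0, 0, 0, 1]
    - [0, -6, 0, 0, 0, 0, 1]
    - [0, -6, 0, 0, 0, 0, 1]
    - [0, -6, 0, 0, 0, 0, 1]
    - [0, 0, 0, 0, -10, 0, 1]
    - [0, 0, 0, 0, -10, 0, 1]
    - [0, 0, 0, 0, 0, 0, 1]

```text
clock: 3.12
tool_pos: [0.7178, 0.0031, 0.2507]
eef_rot: [0.987, 0.031, -0.161, 0.005]
contact_force: [1.4, 0.2, 0.2]
opening: 0.004
finger_force: 0.0
```

Run:
```python
from h import *
s=r.snapshot("wrist"); cv2.imwrite("pics/w2.png",s["pixels"][:,:,::-1])
st=r.get_state();print(st["clock"],st["tool_pos"],st["eef_rot"],st["contact_force"])
print(proj(s,[[.616,-.173,.09],[.622,-.272,.09],[.619,-.22,.045],[.577,.183,.09],[.617,.274,.09]]))
```

```text
3.175 [0.71756584 0.00269895 0.2526086 ] [ 0.98678215  0.03054852 -0.15907767  0.00469737] [-0.15048059 -0.05690182 -0.53048478]
[[517.83011954 280.86508791]
 [631.64082327 280.52263754]
 [548.76641512 248.27934713]
 [ 94.3480851  294.91328017]
 [-28.32453381 252.4415811 ]]
```

View pics/w2.png

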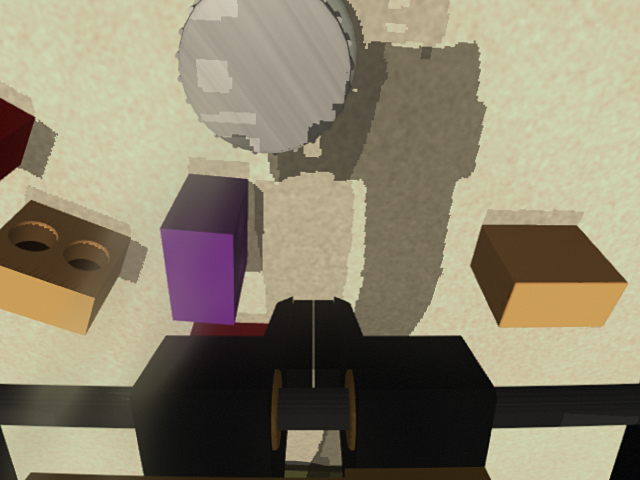

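The candidates in this view are the pine block at left (60,265), whose dark far face has two round holes at (33,236) and (87,254), the pine block at right (550,275) with a plain far face, and the purple and red look-alikes. The left pine block fits the description of pine with two holes facing +x. I'll confirm it in a crop.

```bash
python3 -c "
import cv2;i=cv2.imread('pics/w2.png')[180:350,0:200];cv2.imwrite('pics/c2.png',cv2.resize(i,None,fx=3,fy=3,interpolation=2))"
```

```text
(no output)
```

View pics/c2.png

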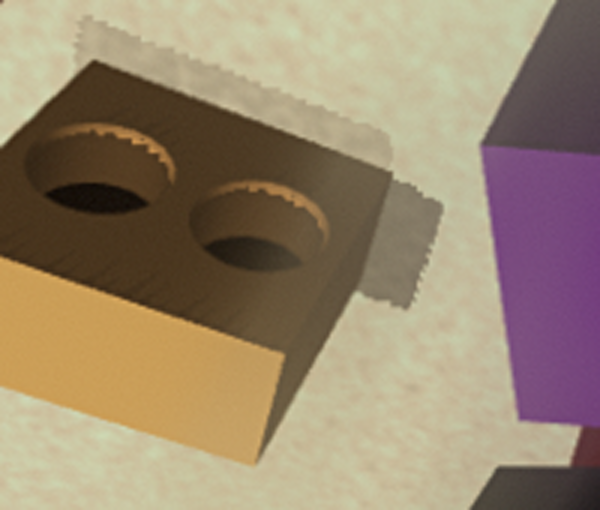

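Confirmed: the left pine block is the chew block. Next I'll level the tool and turn it square to the holed face (normal yaw about −23.6°).

step_arm:
  steps:
    - [0, 0, 0, 0, 9.2, 0, 1]
    - [0, 0, 0, 0, 9.2, 0, 1]
    - [0, -5, 0, 0, 0, 9, 1]
    - [0, -5, 0, 0, 0, 9, 1]
    - [0, -5, 0, 0, 0, 9, 1]
    - [0, 0, 0, 0, 0, 0, 1]

```text
clock: 3.92
tool_pos: [0.7305, 0.1576, 0.2568]
eef_rot: [0.98, -0.2, 0.001, -0.003]
contact_force: [-0.2, -0.9, -0.1]
opening: 0.007
finger_force: 0.0
```

```bash
cat > d.py <<'E'
from h import *
from scipy.spatial.transform import Rotation as Ro
st=r.get_state();R=Ro.from_quat(st["eef_rot"])
M=R.as_matrix();print(st["clock"],st["tool_pos"],"yaw",np.degrees(np.arctan2(M[1,0],M[0,0])),"z",M[:,2].round(3),st["contact_force"])
for so in(.045,):
    t=np.array([.597+.917*so,.229-.4*so,.25]);print(so,(M.T@(t-st["tool_pos"])*100).round(1))
E
python3 d.py
```

```text
3.925 [0.73052418 0.15758367 0.25679898] yaw -23.097070199373103 z [ 0.003  0.006 -1.   ] [-0.21426281 -0.85082523 -0.11400973]
0.045 [-10.6  -1.3   0.7]
```

step_arm:
  steps:
    - [-5.3, -0.7, 0, 0, 0, 0, 1]
    - [-5.3, -0.6, 0, 0, 0, 0, 1]
    - [0, 0, 4, 0, 0, 0, 1]
    - [0, 0, 4, 0, 0, 0, 1]
    - [0, 0, 4, 0, 0, 0, 1]
    - [0, 0, 4, 0, 0, 0, 1]
    - [0, 0, 0, 0, 0, 0, 1]

```text
clock: 4.8
tool_pos: [0.6368, 0.2027, 0.0941]
eef_rot: [0.979, -0.204, -0.002, 0.001]
contact_force: [-0.2, 0.1, 1.0]
opening: 0.003
finger_force: 0.0
```

```bash
python3 d.py
```

```text
4.8 [0.63683298 0.20270641 0.09411193] yaw -23.559123204969385 z [-0.005 -0.002 -1.   ] [-0.17094476  0.14132958  1.04833195]
0.045 [ -0.3  -0.8 -15.6]
```

step_arm:
  steps:
    - [-1.5, -0.4, 0, 0, 0, 0, 1]
    - [-1.0, -0.4, 0, 0, 0, 0, 1]
    - [-0.6, 0, 0, 0, 0, 0, 1]
    - [-0.6, 0, 0, 0, 0, 0, 1]
    - [-0.5, 0, 0, 0, 0, 0, 1]

```text
clock: 5.42
tool_pos: [0.6042, 0.229, 0.0955]
eef_rot: [0.979, -0.204, -0.0, 0.0]
contact_force: [1.5, 0.4, 0.6]
opening: 0.003
finger_force: 0.6
```

```bash
python3 d.py
```

```text
5.425 [0.60415738 0.22904495 0.09552438] yaw -23.546770929459964 z [-0. -0. -1.] [1.52721862 0.40060234 0.61593312]
0.045 [  3.8   0.3 -15.4]
```

step_arm:
  steps:
    - [-0.6, 0, -0.35, 0, 0, 0, 1]
    - [-0.6, 0, -0.35, 0, 0, 0, 1]
    - [-0.6, 0, -0.3, 0, 0, 0, 1]
    - [-0.6, 0, -0.2, 0, 0, 0, 1]

```text
clock: 5.92
tool_pos: [0.5817, 0.2388, 0.1075]
eef_rot: [0.979, -0.204, -0.001, 0.0]
contact_force: [-0.3, 0.4, 0.1]
opening: 0.006
finger_force: 0.2
```

```bash
python3 d.py
python3 - <<'E'
from h import *
s=r.snapshot("side"); i=s["pixels"][180:360,180:440,::-1];cv2.imwrite("pics/s3.png",cv2.resize(i,None,fx=3,fy=3,interpolation=2))
E
```

```text
5.925 [0.58165611 0.23879749 0.10748636] yaw -23.54410304095148 z [-0.001 -0.    -1.   ] [-0.33362444  0.36281074  0.08595274]
0.045 [  6.3   0.3 -14.3]
```

View pics/s3.png

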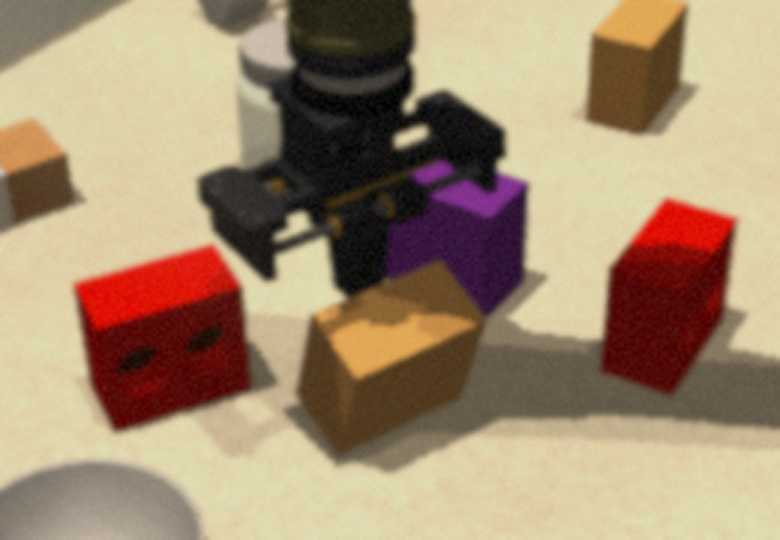

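The side crop shows the chew block (390,360) tipping about 20° toward the robot, with its lower edge in place and the neighbours clear. I'll keep pushing.

step_arm:
  steps:
    - [-0.7, 0, -0.15, 0, 0, 0, 1]
    - [-0.7, 0, -0.1, 0, 0, 0, 1]
    - [-0.7, 0, -0.1, 0, 0, 0, 1]
    - [-0.7, 0, 0, 0, 0, 0, 1]
    - [-0.5, 0, 0, 0, 0, 0, 1]
    - [0, 0, 0, 0, 0, 0, 1]

```text
clock: 6.72
tool_pos: [0.5513, 0.2522, 0.1107]
eef_rot: [0.979, -0.204, -0.001, 0.0]
contact_force: [0.4, -1.0, 0.1]
opening: 0.004
finger_force: 0.0
```

```bash
python3 d.py
python3 - <<'E'
from h import *
s=r.snapshot("side"); i=s["pixels"][180:360,180:440,::-1];cv2.imwrite("pics/s4.png",cv2.resize(i,None,fx=3,fy=3,interpolation=2))
E
```

```text
6.725 [0.55133449 0.25216585 0.11072644] yaw -23.507479735897547 z [-0.002 -0.    -1.   ] [ 0.35627481 -1.02810197  0.08264514]
0.045 [  9.6   0.3 -13.9]
```

View pics/s4.png

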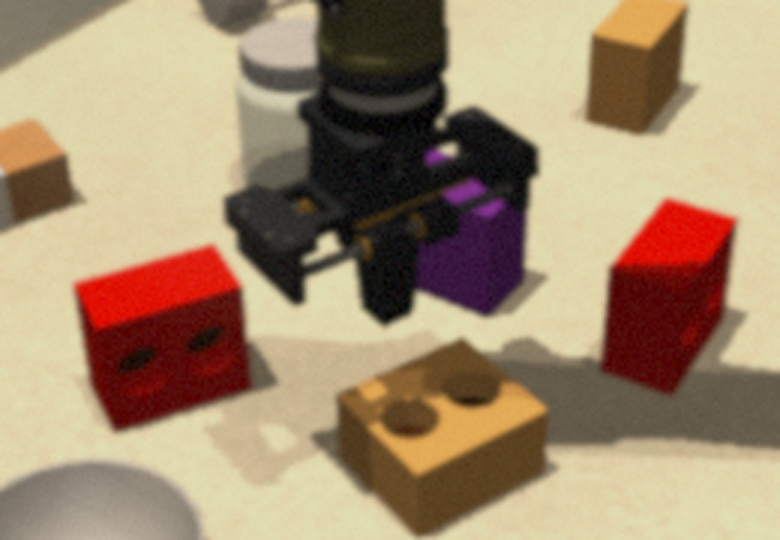

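The chew block (440,430) now lies flat with both holes up, at (410,418) and (470,388), and the arm is clear of it. I'll retract upward and check how far it moved.

step_arm:
  steps:
    - [2, 0, -4, 0, 0, 0, 1]
    - [2, 0, -5, 0, 0, 0, 1]
    - [5, 0, -3, 0, 0, 0, 1]
    - [5, 0, 0, 0, 0, 0, 1]
    - [0, 0, 0, 0, 0, 0, 1]
    - [0, 0, 0, 0, 0, 0, 1]

```text
clock: 7.52
tool_pos: [0.6794, 0.1963, 0.2299]
eef_rot: [0.979, -0.204, -0.002, 0.0]
contact_force: [-0.6, 1.5, 0.1]
opening: 0.003
finger_force: 0.0
```

```bash
python3 d.py
python3 - <<'E'
from h import *
s=r.snapshot("top"); cv2.imwrite("pics/t5.png",s["pixels"][:,:,::-1])
print(proj(s,[[.572,.24,.0]]))
m=cv2.inRange(cv2.cvtColor(s["pixels"],cv2.COLOR_RGB2HSV),(10,90,60),(27,170,255))[240:340,200:300]
n,l,st,c=cv2.connectedComponentsWithStats(m);k=1+st[1:,4].argmax();p=c[k]+[200,240]
w=ray(s,[p],.055)[0];print(st[k],p,w,np.hypot(w[0]-.572,w[1]-.24))
E
```

```text
7.525 [0.67943133 0.19625536 0.22986043] yaw -23.545441229884425 z [-0.003 -0.    -1.   ] [-0.62738702  1.45085289  0.11696048]
0.045 [-4.4  0.3 -2. ]
[[263.23699316 263.7537745 ]]
[ 23  31  14  35 169] [229.80473373 291.26627219] [0.50581283 0.31408175 0.055     ] 0.09934207151261759
```

View pics/t5.png

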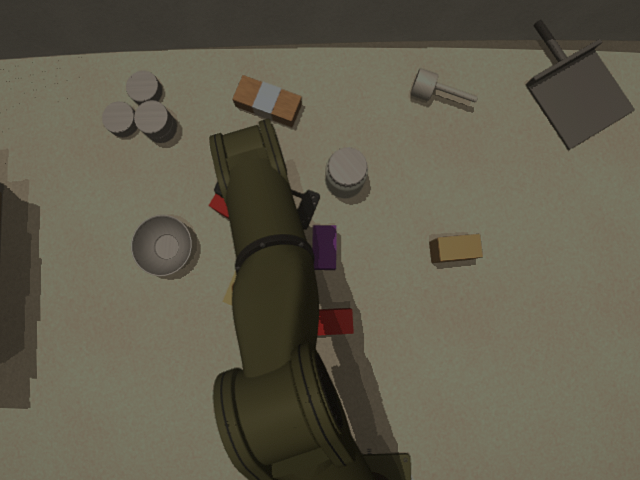

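The arm hides most of the block in this top view. Its visible left end, at (230,291), projects to about (0.506, 0.314), which fits a quarter turn with a shift of about 75 mm. The plain block (457,248), canister (347,170) and bowl (163,246) sit at the same pixels as before, so I'm handing in.

```bash
python3 -c "
from plant import r
print(r.finish_job())"
```

```text
the job is handed in; nothing more can be done
None
```

I tipped the chew block (the left pine block) onto its plain face. It lies flat with its holes up about 75 mm from where it stood, nothing else appears to have moved, and I handed the job in at about 7.6 s; no verdict came back.

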